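Fold the records tray's flap and tuck it under the lip

ROBOT

A 7-joint arm with a two-finger parallel gripper is mounted at the origin on a cart in front of the work surface, level with it; the furniture and walls round the work are solid. World frame = base frame: x ahead of the robot, y to its left, z up, the work surface at z = 0. Lengths are in m, angles in rad, forces in N, time in s.
With the tool pointing down it reaches from about 0.425 to 0.925 m from the base axis. Payload 6.8 kg.
Tool frame: the origin (TCP) lies midway between the tips of the shut fingers; the grasp point (between the pads) lies 19 mm behind it; z points along the fingers, x is the direction in which the jaws open and shut, and the axes are right-handed (so a half turn about z gives the same grasp; the last joint's range is limited). The gripper opens to 85 mm and grips with 20 to 120 N. Pads are 22 mm wide; open, the fingers measure 114 mm over their backs; the gripper's body (76 mm by 85 mm) begins 54 mm behind the grasp point. The pads swing forward as they close: fully open they stand 13 mm farther back than shut.
Start: joints at [-1.376, 0.477, 0.022, 1.555, -0.011, 1.109, -0.083], TCP at [0.201, 0.644, 0.199] pointing down, gripper open.
Joint ranges: [-2.96, 2.96], [-0.34, 2.1], [-1.41, 1.46], [0.24, 2.44], [-1.37, 4.51], [0.17, 1.92], [-2.96, 2.96]. Speed limits (rad/s): [2.39, 2.39, 3.14, 3.14, 3.14, 3.14, 3.14].

INTERFACE

Orientations are given as a unit quaternion [w, x, y, z].
In Python, from station import bot, imaging, nets gives the robot as it stands. The module is installed in compiled form; this text tells all that it offers.
- The arm moves only by the tool apply_moves, never from a script. Its argument "moves" is text: rows parted by semicolons, each of 7 numbers parted by spaces: the gripper command: -1 is fully open, 1 is shut, values between are in proportion, then the shift along the tool's x, y, z normalised to -1 to 1, where 1 is 120 mm, then the turn, a rotation vector about the tool's x, y, z normalised to -1 to 1, where 1 is 4 degrees. In form: hand dx dy dz rx ry rz; .... A call has 1 to 12 rows; each row shifts and turns the commanded pose from where the row before left it, along the tool's axes as they then stand; what a row does not reach is not made up. A row lasts 1/12 s, in which the tool goes at most 41.7 mm and 7.16 degrees, less where a joint would pass 70% of its speed; a pose out of reach is approached as far as the arm can. A call with a number of a shift or a turn outside -1 to 1 is refused whole. A call with a gripper value outside its range is refused whole. The fingers move at their own pace and stop on an object; "force" is the grip in N (left out, the last holds). Time passes only in rows, so rows that do not move let the fingers close. It gives the time, the measured TCP pose, the force and the opening at its end, in the units of the state.
- bot.get_obs(): the state, without advancing time (a new reading comes with each control period).
- imaging.read_camera(name): name is "scene" or "side" or "wrist"; returns a dict with "image" (480x640x3 uint8, red, green, blue), "fx", "fy", "cx", "cy" (pixels), "view" (4x4, takes a point from world to camera coordinates); the wrist camera has in their place "mount" (4x4, takes a point from camera to tool coordinates, whose origin is the TCP and whose axes are the tool frame's). Camera axes: x right, y down, z forward; pixel columns grow to the right and rows downward; lengths in m; the calibration is good to about 2 mm. The wrist camera is an equidistant fisheye: a pixel r from the principal point sees the ray r / f radians off the axis. A picture is of the moment at which its call begins: read the wrist's pose just before it. There is no depth.
- bot.hand_in(): hands the job in, once; it reports no verdict.
Trained networks look in a picture, given as the dict that the camera call returned (one of the last four; its "shot" number tells which), for a name from the list of things; names that differ only in an ending like _2 or _b are one class to them, and where a whole thing is asked for, a point or a joint stands for the part that bears it (a point fixed in the world has none). Each returns a list of dicts, best first, with "score" (0 to 1); they miss things now and then, are a little off and sometimes report something else, mostly with a low value. They report only what shows in the picture. A call takes as long as a camera call.
- nets.spot_in(picture, name): "rect" ([left, top, right, bottom] in pixels, round what is visible of it).
- nets.outline_of(picture, name): "region" (480x640 bool, what is visible of it) and "rect" ([left, top, right, bottom] in pixels, round what is visible of it).
- nets.spot_point(picture, name): "location" ([column, row] in pixels: a listed point, or the origin of a listed thing).
The state is a dict: "t": time; "q": joint angles; "joint_vel": joint speeds; "joint_torque": joint torques, N m; "eef_pos": TCP position; "tool_rot": TCP orientation; "contact_force": force on the tool from outside, world axes, zero at the start; "torque": the same for the moment, N m; "gripper_width": opening from 0.0 (shut) to 1.0 (fully open).
Only numpy, scipy, OpenCV 4.12 (cv2) and the standard library are available. Lean on these libraries where they do the work, as an engineer would, in place of code of your own. Each camera call takes 0.05 s, during which the arm holds its last target.

TASK

The patient booklets are in the white records tray on the desk but its grey flap still stands open. With the fingertips, gently push the flap over until it lies flat across the booklets, then push it forward by its rib as far as it goes, so that its edge is tucked beneath the retaining lip and it stays shut when you take the hand away. Only push and press: do not pinch the flap, do not lift the booklets out, and leave the things around the tray where they are.

Things in the scene. Friction and masses are not known exactly. Their poses are not given: they have to be found in the camera images.
- tray: White open records tray, fixed to the desk, 128 (x) by 168 (y) mm, walls 28 mm high. Origin: centre of its underside. x points from hinge side to lip side (roughly away from the robot, yaw up to 0.55 rad either way), z up. On the near side two cheeks (y = -60 to -54 and 54 to 60, x = -86 to -42 mm, 45 mm high) carry the flap's hinge rod in slots.
- lip_edge (a point): Middle of the lower near edge of the white retaining lip on the far wall: rigid hood 110 mm wide, tray x = 49 to 72 mm, underside 44 to 45 mm and top 48 to 50 mm above the desk, closed by its post from x = 64 mm. This point is at tray (49, 0, 45) mm. The lip stops the flap from above and below.
- flap_axis (a point): Middle of the flap's hinge rod, 36 mm above the desk, parallel to the tray's y axis; at tray x = -75 mm before the flap is pushed forward, -54 mm when it is fully forward. This point moves with the sliding.
- flap_edge (a point): Middle of the flap's free edge, 116 mm from the hinge axis. The flap is a stiff grey panel 96 mm wide, 4 mm thick; its outer face (towards the robot when upright, on top when folded) lies 3 mm off the hinge axis' plane. x runs from hinge to edge, z out of the outer face. Folded flat and not slid, the outer face is 39 mm above the desk and the edge 8 mm short of the lip.
- rib_near_face (a point): Middle of the foot of the push rib, on the rib's hinge-side face: 92 mm from the hinge axis on the outer face. The rib is a straight bar 64 mm long parallel to the hinge, 6 mm thick, standing 8.5 mm off the outer face. Axes as for flap_edge. A fingertip behind it (on its hinge side) can push the folded flap forward.
- flap_fold (a joint): Angle of the flap: 0 folded flat across the tray, 1.57 upright, up to 1.9 leaning back to the robot; starts at 1.25 to 1.8. Light crease spring (0.06 N m/rad, rest at 1.55) with slight friction: it stays where it starts, but let go when flat it springs up to about 1.0 unless the lip holds it. Folding takes about 1 N at the rib.
- flap_slide (a joint): How far hinge rod and flap have slid forward (tray +x) in the slots: 0 fully back (start), 0.021 m fully forward, at the stop. About 4 N moves it either way (a finger pressing hard drags it back too), friction holds it. Above 0.008 the flap coming down lands on the lip; at 0.021 its edge is 13 mm under the lip, and the released flap lifts only about 5 mm, up to the lip.
- booklets: Lilac booklets lying loose in the tray, 103 x 142 x 18 mm, top 22 mm above the desk. Origin: centre of the underside, z up. To stay in the tray.
- swab_box: Carton, white and teal, 68 x 105 x 60 mm, loose, left of the tray. Origin: centre of its underside. Leave alone.
- lancet_box: Carton, white and red, 60 x 90 x 45 mm, loose, right of the tray. Origin: centre of its underside. Leave alone.
- glue: Glue stick standing upright, 24 mm across, 96 mm high, loose, beyond the tray to the left. Origin: centre of its underside. Leave alone.
- pen: Blue pen lying to the right in front of the tray, 140 mm long (its y), 10 mm thick, loose. Origin: middle of its underside. Leave alone.
- flap_panel: The flap's outer panel with its rib (grey; sizes under flap_edge). Origin on the hinge axis, x towards the free edge, z out of the outer face.
- flap_lining: White lining, 3 mm thick, on the flap's inner face, 86 mm wide, set back 5 mm at the sides and 10 mm at the free edge. Origin and axes as flap_panel.

How it is judged:
On the way:
1. the flap is folded over flat, its edge still in front of the lip (value of joint flap_fold below 0.12 rad and value of joint flap_slide below 0.012 m), for 0.05 s.
At the end, for the whole second after the job is handed in: The flap lies within 0.09 rad of flat and still, slid forward at least 13 mm with its edge at least 4 mm beyond the lip's near edge and below it; the booklets rest in the tray; the things around the tray are within 20 mm of where they stood (value of joint flap_fold below 0.09 rad and value of joint flap_slide above 0.013 m and x of flap_edge in the frame of lip_edge above 0.004 m and z of flap_edge in the frame of lip_edge below 0 m and velocity of joint flap_fold below 0.05 rad/s and z of booklets in the frame of tray below 0.012 m and linear speed of booklets below 0.02 m/s and distance of each of swab_box, lancet_box, glue, pen from where it was at the start of the episode below 0.02 m); the robot touches nothing.
It fails at once if the flap is pinched: fingers press on its outer and its inner face at once (contact force between the fingers and flap_panel above 1.5 N and contact force between the fingers and flap_lining above 1.5 N).
It fails at once if the booklets are lifted in or out of the tray by more than 15 mm (z of booklets in the frame of tray above 0.019 m).
It fails at once if a thing around the tray is moved by more than 20 mm (distance of any of swab_box, lancet_box, glue, pen from where it was at the start of the episode above 0.02 m).
It fails at once if the fingers press on the flap with more than 30 N (contact force between the fingers and flap_panel above 30 N).
It fails at once if the fingers press on the flap with more than 30 N (contact force between the fingers and flap_panel above 30 N).
It also fails if it takes over 38 s, if anything falls off the work surface, if the arm or the gripper's body presses on something with over 40 N, if the wrist force passes 120 N, or if a joint passes its speed limit or range.

## Working session

There is one attempt and no reset: what is moved stays moved. The work goes in short steps, Python scripts to look and compute and a tool call to move; the robot and the scene stay as the last step left them, time stands still between calls to the robot, and variables do not carry over. Pictures are saved under pics/ and viewed, and the job is handed in when it is done.

Besides the shell and the picture viewer there is one more tool, called after "Call:" as a command line: name --argument value ..., lists and objects as JSON in quotes. apply_moves: Moves the arm, as the interface text tells. Scaled input: -1 to 1 covers 120 mm each way for a shift and 4 degrees each way for a turn. Its arguments: {"type":"object","properties":{"moves":{"type":"string"},"force":{"type":"number"}},"required":["moves"]}

```bash
mkdir -p pics; cat > h.py <<'E'
import numpy as np, cv2
from station import bot, imaging, nets
from scipy.spatial.transform import Rotation as R
def save(p,n): cv2.imwrite('pics/'+n+'.png',cv2.cvtColor(p['image'],cv2.COLOR_RGB2BGR))
def ray(p,uv):
    V=np.array(p['view']);Rm=V[:3,:3];t=V[:3,3]
    d=Rm.T@np.array([(uv[0]-p['cx'])/p['fx'],(uv[1]-p['cy'])/p['fy'],1]); return -Rm.T@t,d/np.linalg.norm(d)
def proj(p,X):
    V=np.array(p['view']);c=V[:3,:3]@np.array(X)+V[:3,3]
    return np.array([p['fx']*c[0]/c[2]+p['cx'],p['fy']*c[1]/c[2]+p['cy']])
def tri(rs):
    A=np.zeros((3,3));b=np.zeros(3)
    for o,d in rs:
        P=np.eye(3)-np.outer(d,d);A+=P;b+=P@o
    X=np.linalg.solve(A,b); return X,[np.linalg.norm((np.eye(3)-np.outer(d,d))@(X-o)) for o,d in rs]
E
python3 - <<'E'
from h import *
o=bot.get_obs();print(o)
ps={n:imaging.read_camera(n) for n in('scene','side')}
for n,p in ps.items():
    save(p,n+'0');print(n,p['fx'],np.array(p['view']).round(3).tolist())
for k in['tray','lip_edge','flap_axis','flap_edge','rib_near_face','booklets','swab_box','lancet_box','glue','pen']:
    rs=[]
    for n,p in ps.items():
        r=nets.spot_point(p,k)
        if r: print(k,n,np.round(r[0]['location'],1),round(r[0]['score'],2)); rs.append(ray(p,r[0]['location']))
    if len(rs)==2: X,e=tri(rs);print('   ',X.round(4),np.round(e,4))
E
```

```text
{'t': 0.0, 'q': array([-1.37610042,  0.4778008 ,  0.02233864,  1.55647508, -0.01147694,
        1.10930834, -0.08311779]), 'joint_vel': array([ 0.0011254 , -0.00010018,  0.00075123, -0.00043132,  0.00112847,
       -0.00029809, -0.00042405]), 'joint_torque': array([-2.77964045e-04, -5.96433592e+01,  1.60700910e+00, -2.81194121e+01,
        1.22710966e-02,  9.30697366e-03,  1.98756339e-05]), 'eef_pos': array([0.20110546, 0.64364569, 0.19771533]), 'tool_rot': array([ 6.13996948e-04,  8.05659606e-01,  5.92378031e-01, -7.00721731e-04]), 'contact_force': array([ 1.02750197,  0.60674856, -0.84992966]), 'torque': array([0.01277341, 0.02040018, 0.03699792]), 'gripper_width': 0.9995313903149174}
scene 444.9032469559054 [[0.673, -0.74, -0.019, -0.437], [-0.362, -0.306, -0.881, 0.245], [0.646, 0.599, -0.474, 0.573], [0.0, 0.0, 0.0, 1.0]]
side 620.9974667285314 [[-0.934, -0.358, 0.02, 0.494], [-0.255, 0.624, -0.739, 0.234], [0.252, -0.695, -0.673, 0.848], [0.0, 0.0, 0.0, 1.0]]
tray scene [322.  267.3] 0.95
lip_edge scene [337.7 239.2] 0.63
lip_edge side [270.9 245.8] 0.84
    [ 0.6244 -0.0494  0.0431] [0.0025 0.0025]
flap_axis scene [298.7 263. ] 0.89
flap_axis side [343.7 262.3] 0.89
    [ 0.5024 -0.0579  0.0441] [0.0017 0.0017]
flap_edge scene [301.5 211.1] 0.73
flap_edge side [341.3 208.5] 0.82
    [ 0.5132 -0.0612  0.1488] [0.0013 0.0013]
rib_near_face side [343.8 222.5] 0.7
booklets scene [322.1 263.2] 0.72
booklets side [339.6 209.9] 0.7
    [ 0.5207 -0.1215  0.0768] [0.0214 0.0214]
swab_box scene [260.4 254.2] 0.68
swab_box side [288.3 343.8] 0.84
    [ 0.5323  0.0921 -0.0036] [0.0054 0.0054]
lancet_box scene [380.6 298.5] 0.85
lancet_box side [338.3 220.6] 0.92
    [ 0.5625 -0.2052 -0.0032] [0.0004 0.0004]
glue side [231.1 312.4] 0.86
pen scene [367.6 326. ] 0.68
pen side [340.9 209.8] 0.18
    [ 0.5409 -0.2208 -0.0157] [0.032 0.032]
```

View pics/scene0.png

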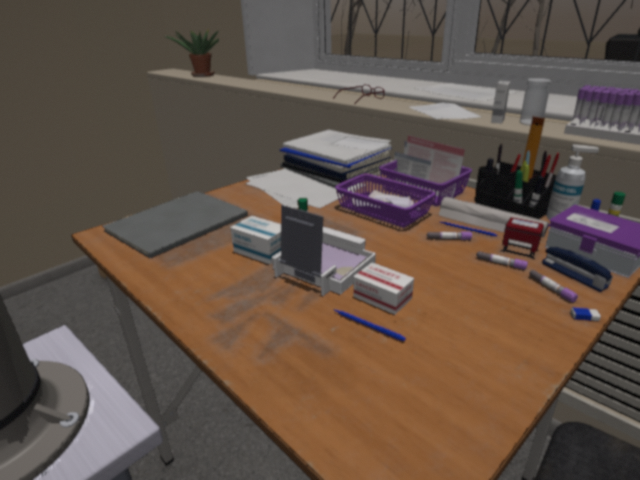

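View pics/side0.png

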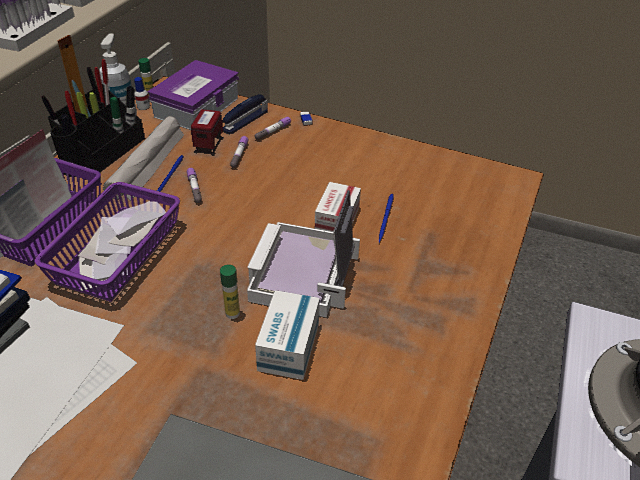

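The scene view shows the tray around pixel (322, 262), with the flap about upright, the swab box to its left, the lancet box to its right and the pen in front. The side view shows the lip at (271, 246). Next I'll overlay a model on both to refine the pose.

```bash
cat >> h.py <<'E'
def tw(pose,P):
    x,y,a=pose;P=np.atleast_2d(P).astype(float)/1000
    c,s=np.cos(a),np.sin(a)
    return np.c_[x+c*P[:,0]-s*P[:,1],y+s*P[:,0]+c*P[:,1],P[:,2]]
def segs(th,sl=0):
    S=[]
    for z in(0,28):
        q=[(-64,-84,z),(64,-84,z),(64,84,z),(-64,84,z)]
        S+=[(q[i],q[(i+1)%4]) for i in range(4)]
    S+=[((49,-55,45),(49,55,45)),((49,-55,49),(72,-55,49)),((49,55,49),(72,55,49)),((72,-55,49),(72,55,49))]
    for y in(-57,57): S+=[((-86,y,45),(-42,y,45)),((-86,y,0),(-86,y,45))]
    def f(u,y,w): return(-75+sl+u*np.cos(th)-w*np.sin(th),y,36+u*np.sin(th)+w*np.cos(th))
    q=[f(0,-48,3),f(116,-48,3),f(116,48,3),f(0,48,3)]
    F=[(q[i],q[(i+1)%4]) for i in range(4)]
    F+=[(f(92,-32,3),f(92,32,3)),(f(92,-32,11.5),f(92,32,11.5))]
    return S,F
def overlay(p,pose,th,sl,name,box,k):
    im=cv2.cvtColor(p['image'],cv2.COLOR_RGB2BGR)
    l,t,r,b=box;im=cv2.resize(im[t:b,l:r],None,fx=k,fy=k,interpolation=cv2.INTER_CUBIC)
    cl=im.copy()
    S,F=segs(th,sl)
    for L,c in((S,(0,0,255)),(F,(0,255,0))):
        for a,b2 in L:
            w=tw(pose,[a,b2]);u=[tuple(int(v) for v in ((proj(p,X)-[l,t]+.5)*k)) for X in w]
            cv2.line(im,u[0],u[1],c,1)
    cv2.imwrite('pics/'+name+'.png',np.hstack([cl,im]))
E
python3 - <<'E'
from h import *
a=np.arctan2(.0085,.122)
lip=np.array([.6244,-.0494]);pose=(lip[0]-.049*np.cos(a),lip[1]-.049*np.sin(a),a);print(pose)
p=imaging.read_camera('scene');overlay(p,pose,1.5,0,'os',(225,190,425,320),2)
for n in('tray','flap_panel'):
    r=nets.outline_of(p,n);print(n,r[0]['rect'],r[0]['score']) if r else 0
p=imaging.read_camera('side');overlay(p,pose,1.5,0,'od',(225,170,375,330),2.6)
for n in('tray','flap_panel'):
    r=nets.outline_of(p,n);print(n,r[0]['rect'],r[0]['score']) if r else 0
E
```

```text
(np.float64(0.5755184968116873), np.float64(-0.052805678500825064), np.float64(0.06955972406556896))
tray [269.0, 207.0, 376.3, 297.1] 0.66
flap_panel [280.1, 204.1, 323.3, 273.9] 0.95
tray [246.1, 190.8, 361.4, 317.3] 0.67
flap_panel [335.5, 192.3, 355.0, 283.3] 0.59
```

View pics/os.png

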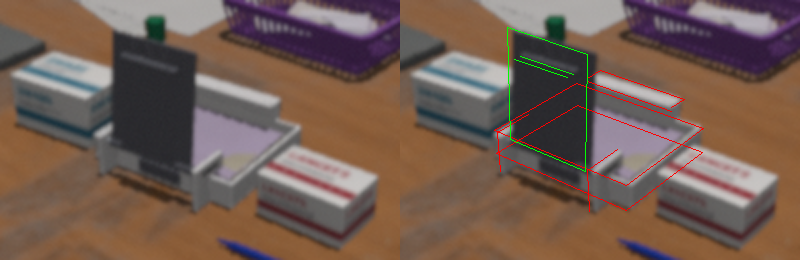

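View pics/od.png

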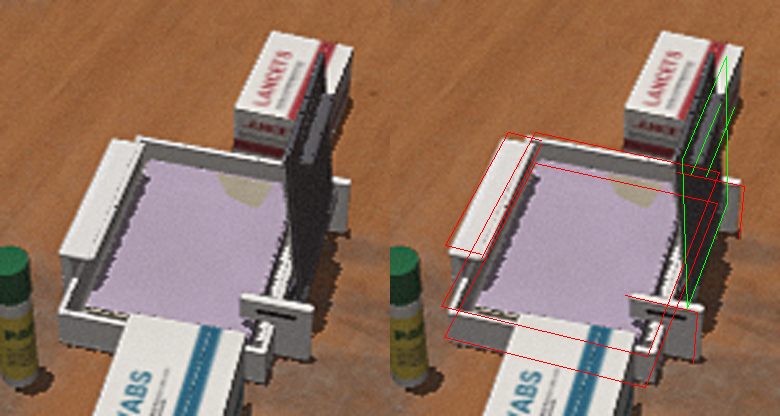

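```bash
cat > fit.py <<'E'
from h import *
from scipy.optimize import least_squares
ps=imaging.read_camera('scene');pd=imaging.read_camera('side')
def f(u,y,w,th): return(-75+u*np.cos(th)-w*np.sin(th),y,36+u*np.sin(th)+w*np.cos(th))
D=[((115,139),(72,-55,49)),((140,144),(49,-55,49)),((93,253),(49,55,49)),((60,252),(72,55,49)),((61,340),(64,84,0)),((137,137),(64,-84,28)),((241,295),(-42,57,45)),((314,306),(-86,57,45)),((309,361),(-86,60,0)),((268,382),(-64,84,0))]
S=[((195,73),(72,55,49)),((280,96),(72,-55,49)),((300,127),(64,-84,28)),((218,208),(-64,-84,0)),((222,152),(-42,-57,45)),((193,172),(-86,-60,45)),((195,212),(-86,-60,0)),((97,135),(-86,57,45))]
SF=[((112,31),(116,48,3)),((197,54),(116,-48,3))]
def res(v,full=False):
    o=[];pose=v[:3]
    for p,L,k,l,t in((pd,D,2.6,225,170),(ps,S,2,225,190)):
        for uv,P in L: o.append(proj(p,tw(pose,P)[0])-(np.array(uv)/k+[l,t]-.5))
    for uv,P in SF: o.append(proj(ps,tw(pose,f(*P,v[3]))[0])-(np.array(uv)/2+[225,190]-.5))
    return np.array(o) if full else np.ravel(o)
r=least_squares(res,[.575,-.053,.07,1.5],loss='soft_l1',f_scale=1.)
print(r.x.round(4));print(res(r.x,True).round(1).tolist())
overlay(ps,r.x[:3],r.x[3],0,'os2',(225,190,425,320),2)
overlay(pd,r.x[:3],r.x[3],0,'od2',(225,170,375,330),2.6)
E
python3 fit.py
```

```text
[ 0.5746 -0.0523  0.122   1.4477]
[[-0.8, -1.0], [2.7, -0.6], [0.9, 2.3], [-0.5, -0.0], [-0.3, 1.7], [0.5, -0.8], [0.5, -0.1], [0.5, 1.1], [0.5, 1.1], [-0.9, 1.6], [0.2, -1.0], [1.0, 0.6], [1.0, -0.6], [6.7, 0.8], [-0.8, -1.3], [1.1, -0.2], [0.7, 0.4], [0.2, 0.1], [-0.1, -1.5], [-0.6, -0.9]]
```

View pics/od2.png

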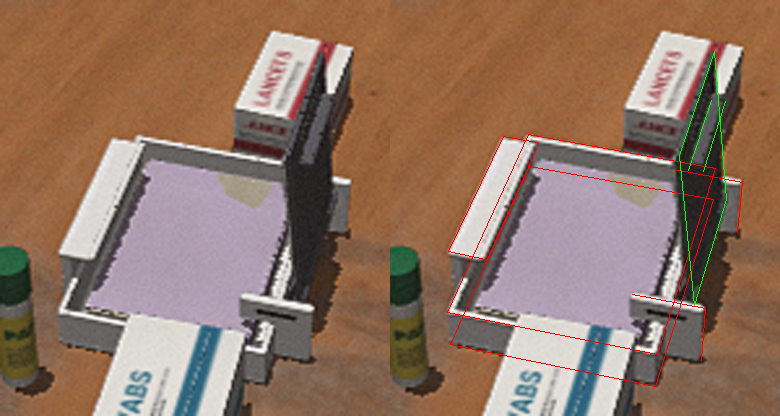

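View pics/os2.png

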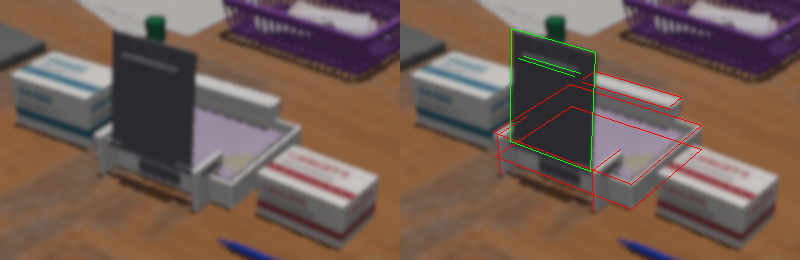

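```bash
cat >> h.py <<'E'
POSE=(.5746,-.0523,.122)
def cur():
    o=bot.get_obs();q=o['tool_rot'];return np.array(o['eef_pos']),R.from_quat([q[1],q[2],q[3],q[0]]),o
def goalR(yaw=POSE[2],pitch=0):
    # tool x = tray y, tool y= tray x, z down; pitch about tool x
    c,s=np.cos(yaw),np.sin(yaw)
    return R.from_matrix(np.array([[-s,c,0],[c,s,0],[0,0,-1]]).T)*R.from_euler('x',pitch)
def plan(wps,n,Rg,hand=1,p=None,Rc=None):
    P,Q,_=cur(); P=P if p is None else np.array(p,float);Q=Q if Rc is None else Rc
    out=[]
    for w,k in zip(wps,n):
        for i in range(k):
            d=(np.array(w)-P)/(k-i)
            l=np.round(Q.inv().apply(d)/.12,3)
            rv=(Q.inv()*Rg).as_rotvec(degrees=True);m=np.abs(rv).max()
            if m>4: rv=rv*4/m
            rr=np.round(rv/4,3)
            out.append([hand,*l,*rr]);P=P+Q.apply(l*.12);Q=Q*R.from_rotvec(rr*4,degrees=True)
    print('; '.join(' '.join(f'{v:g}' for v in r) for r in out));print(P.round(4))
def tray(P):  # world->tray mm
    x,y,a=POSE;d=np.array(P[:2])-[x,y];c,s=np.cos(a),np.sin(a)
    return np.array([c*d[0]+s*d[1],-s*d[0]+c*d[1],P[2]])*1000
E
python3 - <<'E'
from h import *
w=tw(POSE,(-118,0,200))[0];print(w)
plan([(.43,.33,.2),w],[12,12],goalR())
E
```

```text
[ 0.45747707 -0.06666031  0.2       ]
1 -0.161 0.217 -0.001 -0 -0 -1; 1 -0.176 0.205 -0.001 -0 -0 -1; 1 -0.19 0.192 -0.001 -0 -0 -1; 1 -0.202 0.178 -0.001 -0 -0 -1; 1 -0.214 0.164 -0.001 -0 -0 -1; 1 -0.225 0.149 -0.001 -0 -0 -1; 1 -0.235 0.132 -0.001 -0 -0 -0.085; 1 -0.236 0.131 -0.001 -0 -0 -0; 1 -0.236 0.131 -0.001 -0 -0 -0; 1 -0.236 0.131 -0.001 -0 -0 -0; 1 -0.236 0.131 -0 -0 -0 -0; 1 -0.237 0.132 -0.001 -0 -0 -0; 1 -0.276 -0.015 0 -0 -0 -0; 1 -0.276 -0.015 0 -0 -0 -0; 1 -0.276 -0.015 0 -0 -0 -0; 1 -0.276 -0.014 0 -0 -0 -0; 1 -0.276 -0.015 0 -0 -0 -0; 1 -0.275 -0.014 0 -0 -0 -0; 1 -0.276 -0.015 0 -0 -0 -0; 1 -0.275 -0.014 0 -0 -0 -0; 1 -0.276 -0.015 0 -0 -0 -0; 1 -0.275 -0.014 0 -0 -0 -0; 1 -0.276 -0.015 0 -0 -0 -0; 1 -0.275 -0.014 0 -0 -0 -0
[ 0.4575 -0.0666  0.2   ]
```

Call:
apply_moves --moves "1 -0.161 0.217 0 0 0 -1; 1 -0.176 0.205 0 0 0 -1; 1 -0.19 0.192 0 0 0 -1; 1 -0.202 0.178 0 0 0 -1; 1 -0.214 0.164 0 0 0 -1; 1 -0.225 0.149 0 0 0 -1; 1 -0.235 0.132 0 0 0 -0.085; 1 -0.236 0.131 0 0 0 0; 1 -0.236 0.131 0 0 0 0; 1 -0.236 0.131 0 0 0 0; 1 -0.236 0.131 0 0 0 0; 1 -0.237 0.132 0 0 0 0" --force 40

```text
t: 2.5
eef_pos: [0.4308, 0.3287, 0.199]
tool_rot: [-0.0, 0.663, 0.749, 0.0]
contact_force: [-0.2, 0.7, -0.9]
gripper_width: 0.001
```

Call:
apply_moves --moves "1 -0.276 -0.015 0 0 0 0; 1 -0.276 -0.015 0 0 0 0; 1 -0.276 -0.015 0 0 0 0; 1 -0.276 -0.015 0 0 0 0; 1 -0.276 -0.015 0 0 0 0; 1 -0.276 -0.015 0 0 0 0; 1 -0.276 -0.015 0 0 0 0; 1 -0.276 -0.015 0 0 0 0; 1 -0.27 -0.015 0 0 0 0; 1 -0.27 -0.015 0 0 0 0; 1 -0.27 -0.015 0 0 0 0; 1 0 0 0 0 0 0"

```text
t: 3.5
eef_pos: [0.4544, -0.0385, 0.1992]
tool_rot: [0.001, 0.666, 0.746, -0.0]
contact_force: [0.8, -0.8, 0.0]
gripper_width: 0.007
```

```bash
cat > wr.py <<'E'
from h import *
import sys
P,Q,o=cur();p=imaging.read_camera('wrist');save(p,sys.argv[1])
print(P,tray(P),o['t'],o['contact_force'],(Q.inv()*goalR()).as_rotvec(degrees=True),o['gripper_width'])
M=np.array(p['mount']);print(M.round(3).tolist(),p['fx'],p['cx'],p['cy'])
np.savez('w.npz',P=P,Q=Q.as_quat(),M=M,f=p['fx'],c=[p['cx'],p['cy']])
for k in('flap_edge','rib_near_face','lip_edge','flap_axis'):
    r=nets.spot_point(p,k)
    if r:print(k,np.round(r[0]['location'],1),r[0]['score'])
E
python3 wr.py w1
```

```text
[ 0.45437174 -0.03846913  0.19917332] [-117.65144204   28.35955758  199.17332069] 3.5 [ 0.75057795 -0.84835099  0.00942189] [ 0.05027403  0.11451835 -0.49640981] 0.006682091118434552
[[1.0, -0.001, -0.001, -0.001], [0.001, 0.956, 0.292, -0.074], [0.0, -0.292, 0.956, -0.175], [0.0, 0.0, 0.0, 1.0]] 371.64829954431775 320.38399848689636 233.55621367473813
flap_edge [276.9 321.6] 0.61
rib_near_face [282.5 301.3] 0.61
flap_axis [289.2 249.5] 0.93
```

View pics/w1.png

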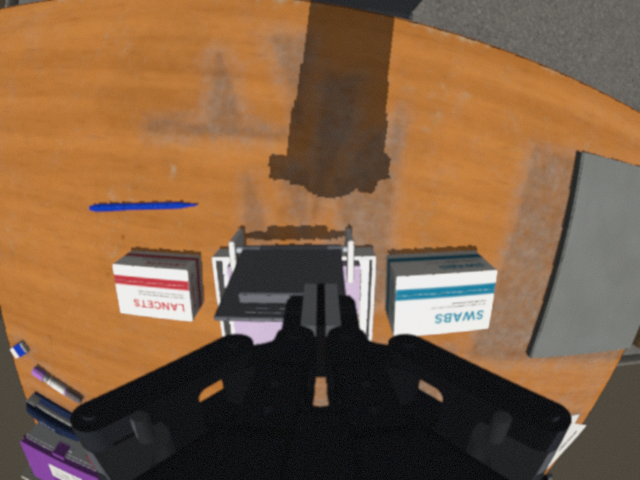

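The wrist view shows the flap's outer face at (280, 280) with the rib at (283, 299). The shut fingers are at (320, 310), to the left of the flap's centre. I'll overlay the model on this view as a check.

```bash
cat >> h.py <<'E'
def wproj(X):
    z=np.load('w.npz');t=R.from_quat(z['Q']).inv().apply(np.array(X)-z['P']);M=z['M'];c=M[:3,:3].T@(t-M[:3,3])
    rho=np.hypot(c[0],c[1]);th=np.arctan2(rho,c[2]);return z['c']+z['f']*th*c[:2]/rho
def woverlay(src,name,pose,th,sl,box,k):
    im=cv2.imread('pics/'+src+'.png');l,t,r,b=box
    im=cv2.resize(im[t:b,l:r],None,fx=k,fy=k,interpolation=cv2.INTER_CUBIC);cl=im.copy()
    S,F=segs(th,sl)
    for L,c in((S,(0,0,255)),(F,(0,255,0))):
        for a,b2 in L:
            W=tw(pose,np.linspace(a,b2,6));u=[((wproj(X)-[l,t]+.5)*k).astype(int) for X in W]
            cv2.polylines(im,[np.array(u).reshape(-1,1,2)],False,c,1)
    cv2.imwrite('pics/'+name+'.png',np.hstack([cl,im]))
E
python3 -c "
from h import *
woverlay('w1','w1o',POSE,1.5,0,(200,215,390,350),2.1)"
```

```text
(no output)
```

View pics/w1o.png

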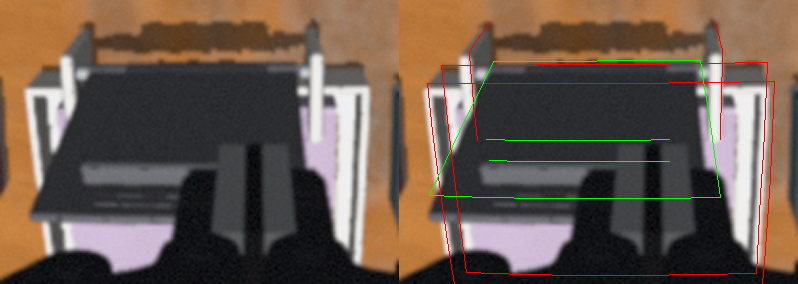

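```bash
cat > fit2.py <<'E'
exec(open('fit.py').read().split("r=least")[0])
W=[((84,24),(-86,-57,45)),((311,22),(-86,57,45)),((316,140),(-42,57,45)),((27,90),(-64,-84,28)),((367,85),(-64,84,28))]
WF=[((30,217),(116,-48,3)),((80,162),(92,-32,3))]
def rw(v,full=False):
    o=[]
    for uv,P in W: o.append(wproj(tw(v[:3],P)[0])-(np.array(uv)/2.1+[200,215]-.5))
    for uv,P in WF: o.append(wproj(tw(v[:3],f(*P,v[3]))[0])-(np.array(uv)/2.1+[200,215]-.5))
    return np.array(o) if full else np.ravel(o)
r=least_squares(rw,[.575,-.053,.12,1.5],loss='soft_l1');print(r.x.round(4),rw(r.x,True).round(1).tolist())
r2=least_squares(lambda v:np.r_[rw(v),res(v)],[.575,-.053,.12,1.5],loss='soft_l1');print(r2.x.round(4),rw(r2.x,True).round(1).tolist(),res(r2.x,True).round(1).tolist())
woverlay('w1','w1p',r.x[:3],r.x[3],0,(200,215,390,350),2.1)
E
python3 fit2.py
```

```text
[ 0.575  -0.0545  0.1299  1.4363] [[-9.5, 13.5], [2.8, 12.6], [-0.0, -0.5], [-1.8, -2.3], [1.6, -2.0], [-1.7, -1.0], [2.2, 6.6]]
[ 0.5749 -0.0533  0.127   1.4548] [[-8.0, 13.4], [4.4, 12.8], [1.4, -0.3], [-0.5, -2.5], [3.0, -1.8], [-0.3, -3.5], [3.8, 4.6]] [[-0.9, -1.3], [2.6, -0.9], [1.1, 2.0], [-0.3, -0.3], [0.0, 1.4], [0.3, -1.1], [0.8, -0.7], [0.8, 0.5], [0.8, 0.4], [-0.5, 1.0], [0.4, -0.8], [1.4, 0.6], [1.4, -0.6], [7.5, 0.9], [-0.2, -1.2], [1.9, -0.0], [1.5, 0.5], [0.7, 0.3], [0.1, -1.2], [-0.1, -0.7]]
```

View pics/w1p.png

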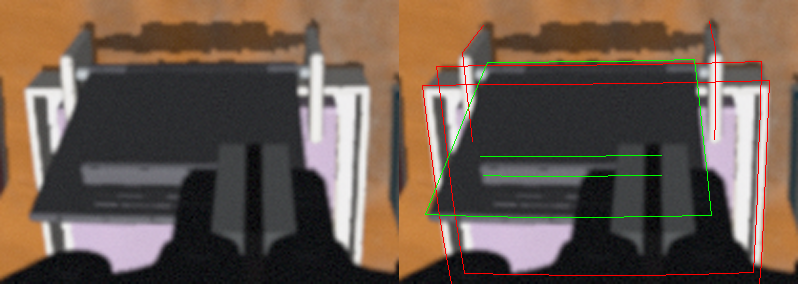

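```bash
sed -i 's/^POSE=.*/POSE=(.575,-.0542,.127)/' h.py
cat >> h.py <<'E'
def fold(th,u=75): return (-75+u*np.cos(th)-3*np.sin(th)-11,0,36+u*np.sin(th)+3*np.cos(th))
E
python3 - <<'E'
from h import *
W=[tw(POSE,q)[0] for q in((-116,0,195),(-116,0,112),(-94,0,111))]
plan(W,[2,5,3],goalR())
E
```

```text
1 -0.161 0.003 0.015 0.001 -0.004 -0.037; 1 -0.161 0.002 0.016 -0 0 -0; 1 0 -0 0.138 -0 0 -0; 1 0 -0 0.138 -0 0 -0; 1 0 -0 0.138 -0 0 -0; 1 0 -0 0.139 -0 0 -0; 1 0 -0 0.138 -0 0 -0; 1 0 0.061 0.003 -0 0 -0; 1 0 0.061 0.003 -0 0 -0; 1 0 0.061 0.003 -0 0 -0
[ 0.4817 -0.0661  0.111 ]
```

```bash
python3 - <<'E'
from h import *
P,Q,o=cur();print(P,tray(P),o['t'],(Q.inv()*goalR()).as_rotvec(degrees=True))
E
```

```text
[ 0.45450267 -0.03064073  0.19870089] [-116.5428908    38.63158301  198.70088597] 3.85 [ 0.00376414 -0.01436068 -0.14982833]
```

Call:
apply_moves --moves "1 -0.161 0.003 0.015 0 0 -0.037; 1 -0.161 0.002 0.016 0 0 0; 1 0 0 0.138 0 0 0; 1 0 0 0.138 0 0 0; 1 0 0 0.138 0 0 0; 1 0 0 0.138 0 0 0; 1 0 0 0.138 0 0 0; 1 0 0.061 0.003 0 0 0; 1 0 0.061 0.003 0 0 0; 1 0 0.061 0.003 0 0 0; 1 0 0 0 0 0 0; 1 0 0 0 0 0 0"

```text
t: 4.85
eef_pos: [0.483, -0.0672, 0.1119]
tool_rot: [0.001, 0.661, 0.75, 0.001]
contact_force: [-0.5, -0.3, 0.7]
gripper_width: -0.002
```

```bash
python3 wr.py w2; python3 - <<'E'
from h import *
woverlay('w2','w2o',POSE,1.44,0,(200,215,390,350),2.1)
W=[tw(POSE,fold(t))[0] for t in (1.44,1.25,1.05,.85)]
plan(W,[3,3,3,3],goalR())
W=[tw(POSE,fold(t))[0] for t in (1.44,1.25,1.05,.85,.6,.35,.15,0)];print([tray(w).round(1).tolist() for w in W])
E
```

```text
[ 0.48297351 -0.06722751  0.11194497] [-92.93539189  -1.26661529 111.94497041] 4.85 [-0.47603026 -0.27194081  0.72445169] [ 0.10300008  0.01503104 -0.10184877] -0.0015879066750504394
[[1.0, -0.001, -0.001, -0.001], [0.001, 0.956, 0.292, -0.074], [0.0, -0.292, 0.956, -0.175], [0.0, 0.0, 0.0, 1.0]] 371.64829954431775 320.38399848689636 233.55621367473813
rib_near_face [323.2 255.6] 0.7
lip_edge [325.  394.3] 0.61
flap_axis [321.5 255.8] 0.62
1 0.004 0.043 0.002 0.003 -0.002 -0.038; 1 0.004 0.042 0.001 0 -0 0; 1 0.003 0.043 0.002 0 -0 0; 1 0 0.039 0.007 0 -0 0; 1 0 0.039 0.007 0 -0 0; 1 0 0.039 0.008 0 -0 0; 1 0 0.038 0.015 0 -0 0; 1 0 0.039 0.016 0 -0 0; 1 0 0.038 0.015 0 -0 0; 1 0 0.035 0.023 0 -0 0; 1 0 0.035 0.023 0 -0 0; 1 0 0.035 0.023 0 -0 0
[ 0.5366 -0.0592  0.0943]
[[-79.2, 0.0, 110.8], [-65.2, 0.0, 108.1], [-51.3, -0.0, 102.5], [-38.8, -0.0, 94.3], [-25.8, 0.0, 80.8], [-16.6, -0.0, 64.5], [-12.3, -0.0, 50.2], [-11.0, -0.0, 39.0]]
```

View pics/w2o.png

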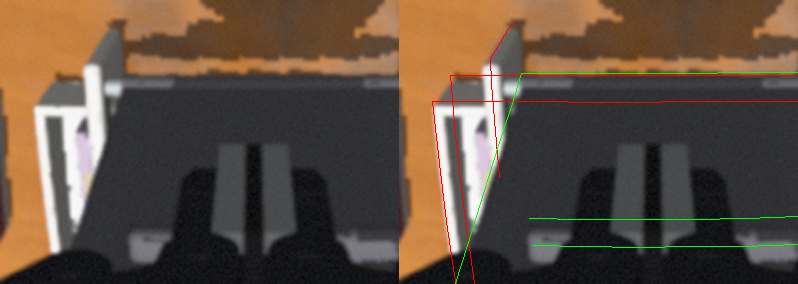

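The wrist overlay fits within a few pixels: the cheek's top edge lies around (285, 230) in the crop's source image, and the rib shows at rows 325–335. Now I'll fold.

Call:
apply_moves --moves "1 0.004 0.043 0.002 0 0 -0.038; 1 0.004 0.042 0.001 0 0 0; 1 0.003 0.043 0.002 0 0 0; 1 0 0.039 0.007 0 0 0; 1 0 0.039 0.007 0 0 0; 1 0 0.039 0.008 0 0 0; 1 0 0.038 0.015 0 0 0; 1 0 0.038 0.015 0 0 0; 1 0 0.038 0.015 0 0 0; 1 0 0.035 0.023 0 0 0; 1 0 0.035 0.023 0 0 0; 1 0 0.035 0.023 0 0 0"

```text
t: 6.1
eef_pos: [0.5384, -0.059, 0.0946]
tool_rot: [0.001, 0.661, 0.751, 0.001]
contact_force: [2.0, 1.5, 6.1]
gripper_width: 0.003
```

```bash
python3 - <<'E'
from h import *
P,Q,o=cur();print(tray(P),o['contact_force'],o['t'])
p=imaging.read_camera('side');overlay(p,POSE,.85,0,'od3',(225,150,375,330),2.6)
W=[tw(POSE,fold(t))[0] for t in (.6,.35,.15,0.04)]
plan(W,[3,3,3,3],goalR())
E
```

```text
[-36.88109667  -0.15903121  94.58325057] [2.01375214 1.45631047 6.05206024] 6.1
1 -0 0.028 0.038 0.049 0.006 0.011; 1 -0 0.028 0.038 0 0 0; 1 -0 0.028 0.037 0 0 0; 1 -0 0.026 0.045 0 0 0; 1 -0 0.026 0.045 0 0 0; 1 -0 0.025 0.046 0 0 0; 1 -0 0.012 0.04 0 0 0; 1 -0 0.012 0.04 0 0 0; 1 -0 0.012 0.04 0 0 0; 1 -0 0.003 0.023 0 0 0; 1 -0 0.003 0.022 0 0 0; 1 -0 0.003 0.023 0 0 0
[ 0.5639 -0.0556  0.042 ]
```

View pics/od3.png

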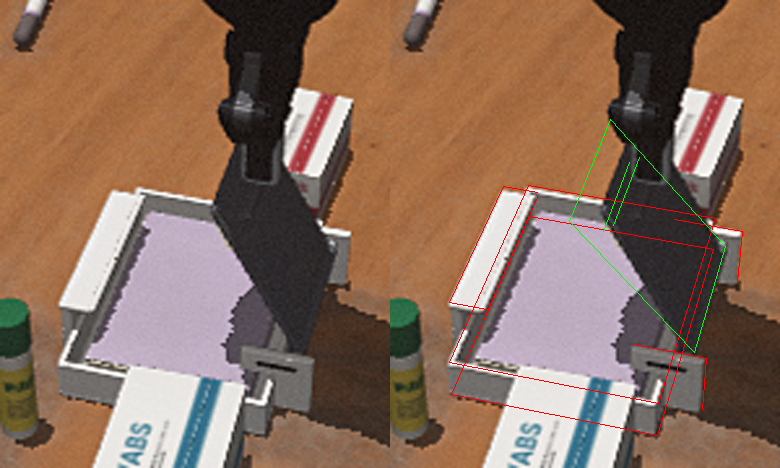

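```bash
python3 wr.py w3; python3 - <<'E'
from h import *
P,Q,o=cur();print(tray(P),o['contact_force'],o['torque'],o['t'])
woverlay('w3','w3o',POSE,1.05,0,(200,215,420,370),1.8)
p=imaging.read_camera('scene');overlay(p,POSE,1.05,0,'os3',(225,190,425,320),2)
p=imaging.read_camera('side');im=p['image'][150:300,280:370]
cv2.imwrite('pics/od4.png',cv2.cvtColor(cv2.resize(im,None,fx=4,fy=4,interpolation=cv2.INTER_CUBIC),cv2.COLOR_RGB2BGR))
E
```

```text
[ 0.53936993 -0.05874056  0.09438907] [-3.59182177e+01  8.86930632e-03  9.43890738e+01] 6.15 [2.69080451 0.1466888  2.64423076] [0.19775377 0.0255647  0.0440661 ] -0.0006744018300832599
[[1.0, -0.001, -0.001, -0.001], [0.001, 0.956, 0.292, -0.074], [0.0, -0.292, 0.956, -0.175], [0.0, 0.0, 0.0, 1.0]] 371.64829954431775 320.38399848689636 233.55621367473813
flap_axis [324.3 182.2] 0.73
[-3.75071680e+01 -8.24468922e-02  9.48947304e+01] [2.28133076 0.21255653 4.58727378] [ 0.06738798 -0.38627536 -0.00628272] 6.4
```

View pics/w3o.png

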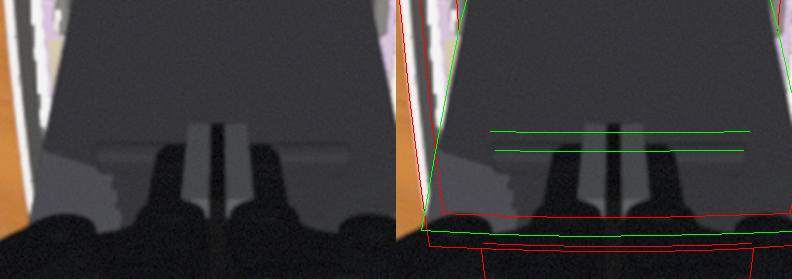

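View pics/os3.png

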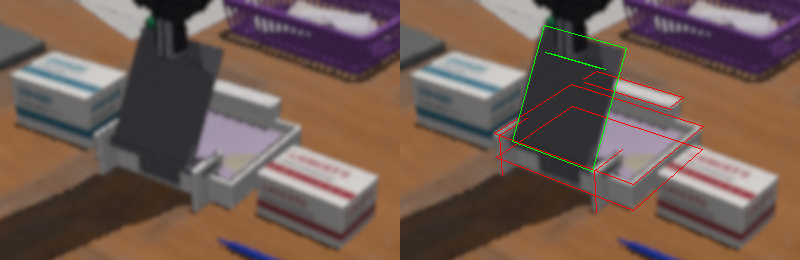

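View pics/od4.png

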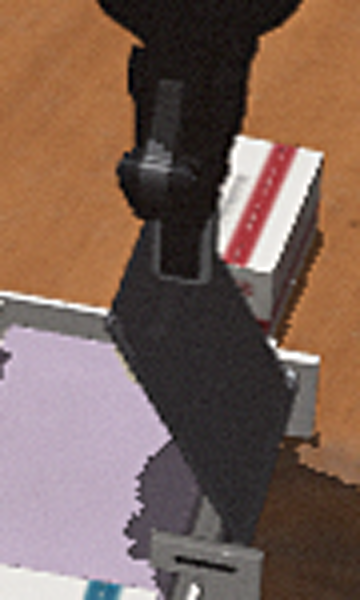

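```bash
python3 - <<'E'
from h import *
def g(t,u=70): return tw(POSE,(-75+u*np.cos(t)-3*np.sin(t),0,36+u*np.sin(t)+3*np.cos(t)))[0]
plan([g(.8),g(.6),g(.4),g(.2)],[3,3,3,3],goalR())
plan([g(.1),g(0.03)],[3,3],goalR(),p=g(.2),Rc=goalR())
E
```

```text
1 0 0.025 0.018 0.034 0.001 0.002; 1 0 0.026 0.019 0 0 0; 1 0.001 0.025 0.018 0 0 0; 1 -0 0.026 0.029 0 0 0; 1 -0 0.027 0.029 0 0 0; 1 -0 0.026 0.028 0 0 0; 1 -0 0.02 0.033 0 0 0; 1 -0 0.02 0.034 0 0 0; 1 -0 0.021 0.033 0 0 0; 1 -0 0.013 0.037 0 0 0; 1 -0 0.013 0.036 0 0 0; 1 -0 0.013 0.037 0 0 0
[ 0.5681 -0.0551  0.0528]
1 -0 0.004 0.019 0 0 0; 1 -0 0.004 0.019 0 0 0; 1 -0 0.003 0.019 0 0 0; 1 -0 0.002 0.014 0 0 0; 1 -0 0.001 0.013 0 0 0; 1 -0 0.002 0.014 0 0 0
[ 0.57   -0.0548  0.0411]
```

Call:
apply_moves --moves "1 0 0.025 0.018 0 0 0; 1 0 0.025 0.018 0 0 0; 1 0 0.025 0.018 0 0 0; 1 0 0.026 0.029 0 0 0; 1 0 0.026 0.029 0 0 0; 1 0 0.026 0.029 0 0 0; 1 0 0.02 0.033 0 0 0; 1 0 0.02 0.033 0 0 0; 1 0 0.02 0.033 0 0 0; 1 0 0.013 0.037 0 0 0; 1 0 0.013 0.037 0 0 0; 1 0 0.013 0.037 0 0 0"

```text
t: 7.5
eef_pos: [0.5655, -0.0553, 0.051]
tool_rot: [-0.001, 0.661, 0.751, -0.001]
contact_force: [-0.0, -0.8, 0.2]
gripper_width: 0.001
```

```bash
python3 wr.py w4; python3 - <<'E'
from h import *
woverlay('w4','w4o',POSE,.2,0,(200,135,420,370),1.8)
p=imaging.read_camera('side');overlay(p,POSE,.2,0,'od5',(225,150,375,330),2.6)
P,Q,o=cur();print(tray(P),o['contact_force'],o['t'])
def g(t,u=70): return tw(POSE,(-75+u*np.cos(t)-3*np.sin(t),0,36+u*np.sin(t)+3*np.cos(t)))[0]
plan([g(.1),g(0.03)],[3,3],goalR())
E
```

```text
[ 0.56549418 -0.05534581  0.05099133] [-9.57439194  0.06741087 50.99133353] 7.5 [-0.04272564 -0.75544791  0.19907537] [-0.12873147 -0.01516221  0.00138207] 0.001449982227055784
[[1.0, -0.001, -0.001, -0.001], [0.001, 0.956, 0.292, -0.074], [0.0, -0.292, 0.956, -0.175], [0.0, 0.0, 0.0, 1.0]] 371.64829954431775 320.38399848689636 233.55621367473813
flap_edge [323.2 383.9] 0.6
flap_axis [322.1 144.8] 0.82
[-9.98152403  0.0814213  51.47013569] [-4.05082139  0.02569456 -2.77021427] 7.8
1 -0 0.012 0.015 -0.041 -0.006 0; 1 -0 0.012 0.015 0 0 0; 1 -0.001 0.012 0.016 0 0 0; 1 0 0.002 0.013 0 0 0; 1 0 0.001 0.014 0 0 0; 1 0 0.002 0.013 0 0 0
[ 0.57   -0.0549  0.0411]
```

View pics/w4o.png

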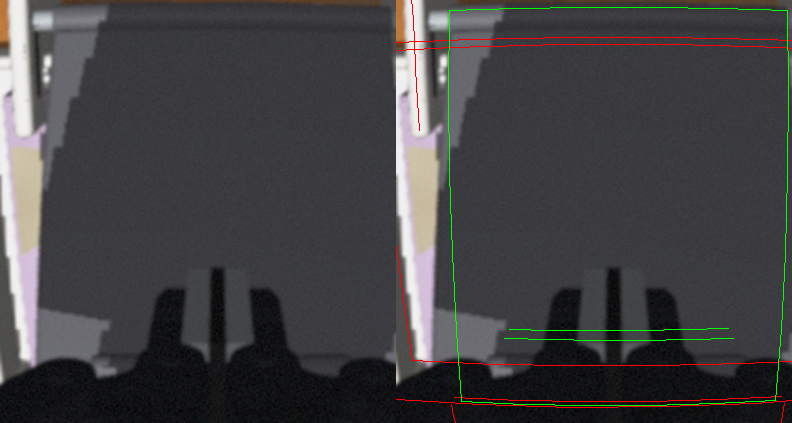

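View pics/od5.png

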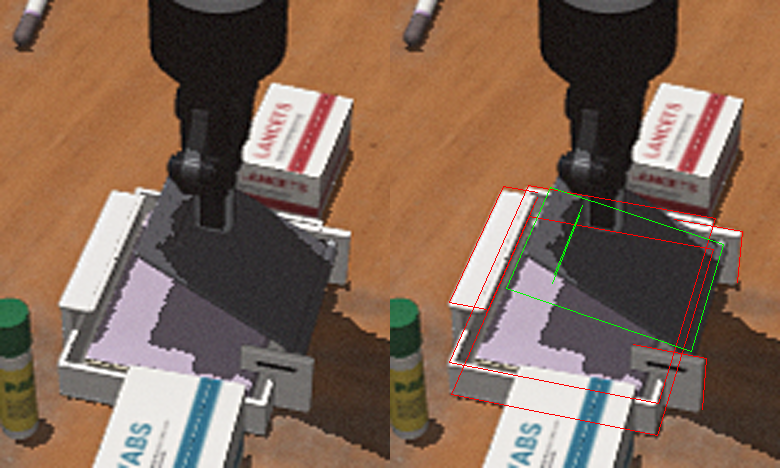

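```bash
python3 - <<'E'
from h import *
p=imaging.read_camera('scene')
k=2;l,t,r,b=225,170,425,320
def draw(p,ths,sls,box,k,name,hcat=True):
    l,t,r,b=box
    im=cv2.resize(cv2.cvtColor(p['image'],cv2.COLOR_RGB2BGR)[t:b,l:r],None,fx=k,fy=k,interpolation=cv2.INTER_CUBIC);cl=im.copy()
    for th,sl,c in zip(ths,sls,[(0,255,0),(0,255,255),(255,0,255)]):
        for a,b2 in segs(th,sl)[1]:
            u=[tuple(int(v) for v in ((proj(p,X)-[l,t]+.5)*k)) for X in tw(POSE,[a,b2])];cv2.line(im,u[0],u[1],c,1)
    P=cur()[0];u=(proj(p,P)-[l,t]+.5)*k;cv2.circle(im,tuple(int(v) for v in u),3,(255,255,0),1)
    cv2.imwrite('pics/'+name+'.png',np.hstack([cl,im]))
draw(p,[.2,.4,.55],[0,0,0],(225,190,425,320),2,'e1')
p=imaging.read_camera('side');draw(p,[.2,.4,.55],[0,0,0],(260,190,370,310),3.6,'e2')
P,Q,o=cur();print(tray(P),o['contact_force'],o['torque'],o['t'])
E
```

```text
[-9.97869212  0.10085157 51.55114578] [-3.57065599 -1.22197144 -2.87249479] [-0.09754718  0.83461164  0.03843411] 7.9
```

View pics/e1.png

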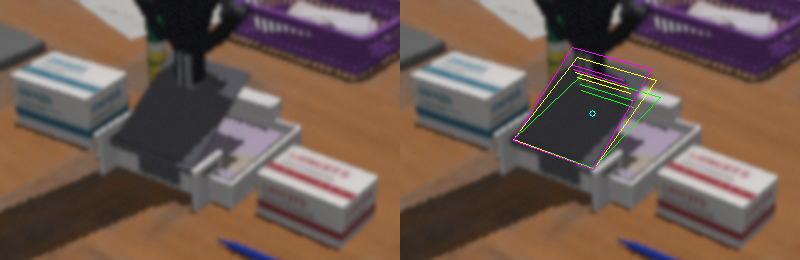

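View pics/e2.png

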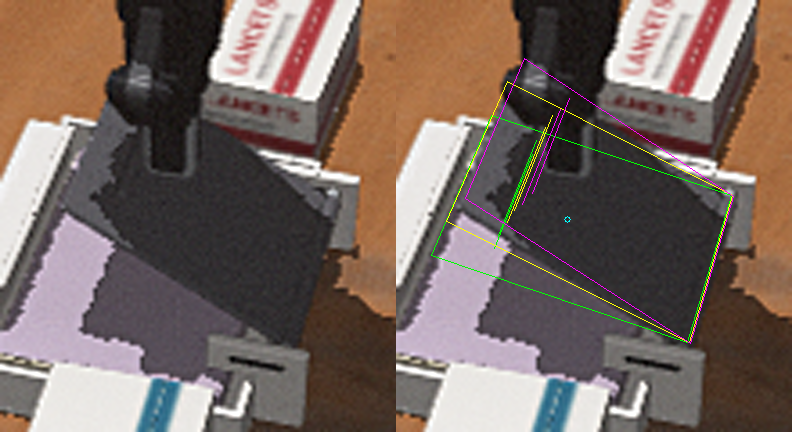

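```bash
python3 - <<'E'
from h import *
ps=imaging.read_camera('scene');pd=imaging.read_camera('side')
X,e=tri([ray(ps,(320,233)),ray(pd,(307.2,238))]);print(X,e,tray(X),tray(cur()[0]))
for f in(0,.019,.04): print(proj(ps,cur()[0]+[0,0,f]),proj(pd,cur()[0]+[0,0,f]))
E
```

```text
[ 0.56477171 -0.05374002  0.08036899] [np.float64(0.0004009610469806745), np.float64(0.0004009610469806971)] [-10.0876541    1.75178415  80.3689882 ] [-9.644798    0.08713821 51.64804353]
[321.0867142  246.15412227] [306.85012631 250.36173607]
[320.81782348 237.67636595] [306.97721783 241.61530516]
[320.51409431 228.10020112] [307.12159938 231.67897564]
```

```bash
python3 - <<'E'
from h import *
z=np.load('w.npz');Q=R.from_quat(z['Q'])
for h in(0,.01,.02,.03): print(h,wproj(z['P']+Q.apply([0,0,-h])),wproj(z['P']+Q.apply([0,-.011,-h])),wproj(z['P']+Q.apply([0,.011,-h])))
woverlay('w4','w4q',POSE,.5,0,(200,135,420,370),1.8)
E
```

```text
0 [323.5055668  271.04614488] [323.54693411 250.79247551] [323.46006605 290.41573129]
0.01 [323.65771475 278.98253884] [323.7070411  257.84867366] [323.60396749 299.10042683]
0.02 [323.82517895 287.76236198] [323.88424143 265.69270557] [323.76145012 308.65917967]
0.03 [324.01016495 297.51604769] [324.08123217 274.4559947 ] [323.93427644 319.21615253]
```

View pics/w4q.png

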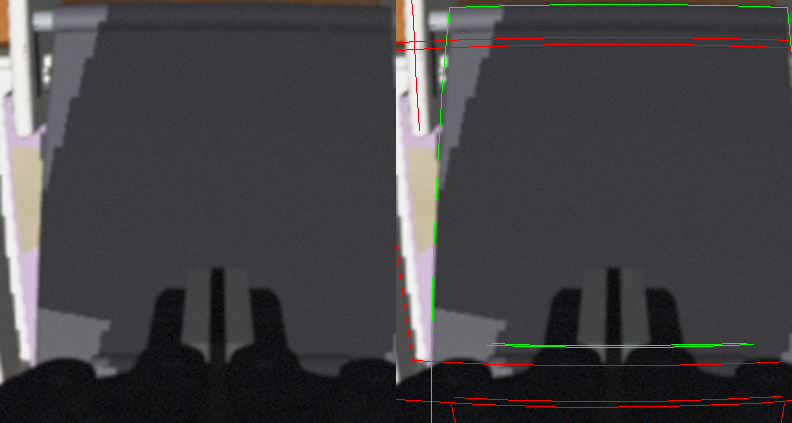

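```bash
python3 - <<'E'
from h import *
g=lambda x,z: tw(POSE,(x,0,z))[0]
plan([g(-5,32),g(-4,16)],[6,5],goalR())
E
```

```text
1 -0 0.007 0.027 -0.03 -0.005 0.001; 1 -0 0.006 0.027 0 0 -0; 1 -0 0.006 0.027 0 0 -0; 1 -0 0.007 0.028 0 0 -0; 1 -0 0.006 0.027 0 0 -0; 1 -0.001 0.007 0.028 0 0 -0; 1 0 0.002 0.027 0 0 -0; 1 0 0.002 0.027 0 0 -0; 1 0 0.001 0.026 0 0 -0; 1 0 0.002 0.027 0 0 -0; 1 0 0.001 0.026 0 0 -0
[ 0.571  -0.0547  0.016 ]
```

Call:
apply_moves --moves "1 0 0.006 0.027 0 0 0; 1 0 0.006 0.027 0 0 0; 1 0 0.006 0.027 0 0 0; 1 0 0.006 0.027 0 0 0; 1 0 0.006 0.027 0 0 0; 1 0 0.006 0.027 0 0 0; 1 0 0 0 0 0 0"

```text
t: 8.58
eef_pos: [0.5713, -0.0546, 0.0321]
tool_rot: [0.0, 0.661, 0.751, 0.0]
contact_force: [0.2, -0.4, 0.3]
gripper_width: -0.002
```

```bash
cat > chk.py <<'E'
from h import *
import sys
n=sys.argv[1];ths=[float(a) for a in sys.argv[2].split(',')];sls=[float(a) for a in sys.argv[3].split(',')]
P,Q,o=cur();print(tray(P),o['contact_force'],o['t'])
def draw(p,box,k):
    l,t,r,b=box
    im=cv2.resize(cv2.cvtColor(p['image'],cv2.COLOR_RGB2BGR)[t:b,l:r],None,fx=k,fy=k,interpolation=cv2.INTER_CUBIC);cl=im.copy()
    for th,sl,c in zip(ths,sls,[(0,255,0),(0,255,255)]):
        for a,b2 in segs(th,sl)[1]:
            u=[tuple(int(v) for v in ((proj(p,X)-[l,t]+.5)*k)) for X in tw(POSE,[a,b2])];cv2.line(im,u[0],u[1],c,1)
    return np.hstack([cl,im])
a=draw(imaging.read_camera('scene'),(265,205,385,305),3.3)
b=draw(imaging.read_camera('side'),(245,200,365,300),3.3)
P,Q,o=cur();print(tray(P),o['contact_force'],o['t'])
w=min(a.shape[1],b.shape[1]);cv2.imwrite('pics/'+n+'.png',np.vstack([a[:300,:w],b[:300,:w]]))
E
python3 chk.py c1 .25,.4 0,0
```

```text
[-3.68626286e+00  2.65437051e-02  3.21441157e+01] [ 0.21060251 -0.4141117   0.3189565 ] 8.5833
[-4.01089693e+00 -1.79348835e-02  3.24530397e+01] [1.0519722  0.2085836  0.12651808] 8.6833
```

View pics/c1.png

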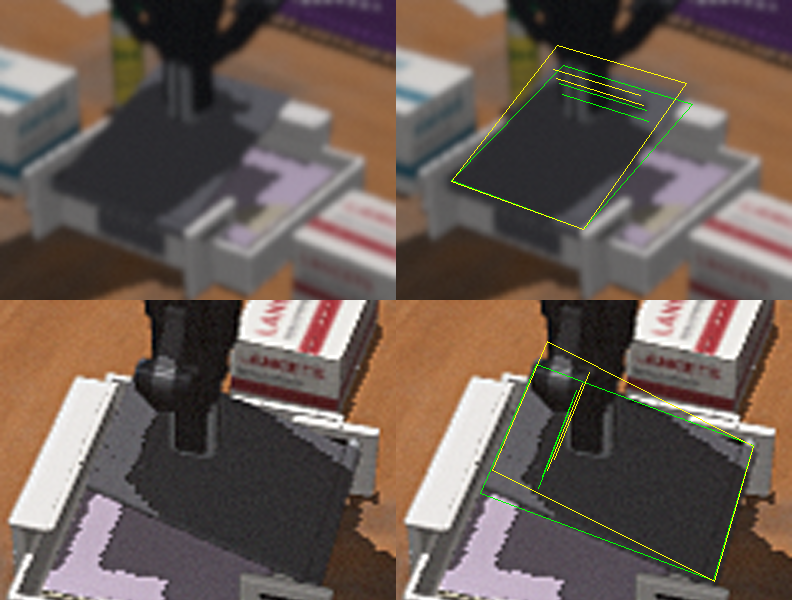

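The scene and side overlays both match a fold of about 0.28 rad with no slide. The fingertips at side crop (190, 452) are behind the rib. I'll carry on down.

Call:
apply_moves --moves "1 0 0 0.027 0 0 0; 1 0 0 0.027 0 0 0; 1 0 0 0.027 0 0 0; 1 0 0 0.027 0 0 0; 1 0 0 0.027 0 0 0; 1 0 0 0 0 0 0"

```text
t: 9.18
eef_pos: [0.5705, -0.0547, 0.0156]
tool_rot: [-0.0, 0.661, 0.751, -0.0]
contact_force: [-0.1, 0.2, 1.0]
gripper_width: 0.005
```

```bash
python3 chk.py c2 .06,.0 0,0
```

```text
[-4.56820444  0.11330766 15.63406975] [-0.11725208  0.23354685  0.98904251] 9.1833
[-4.58510932  0.07734602 16.07018996] [-0.541259    0.89544651 -0.337673  ] 9.2833
```

View pics/c2.png

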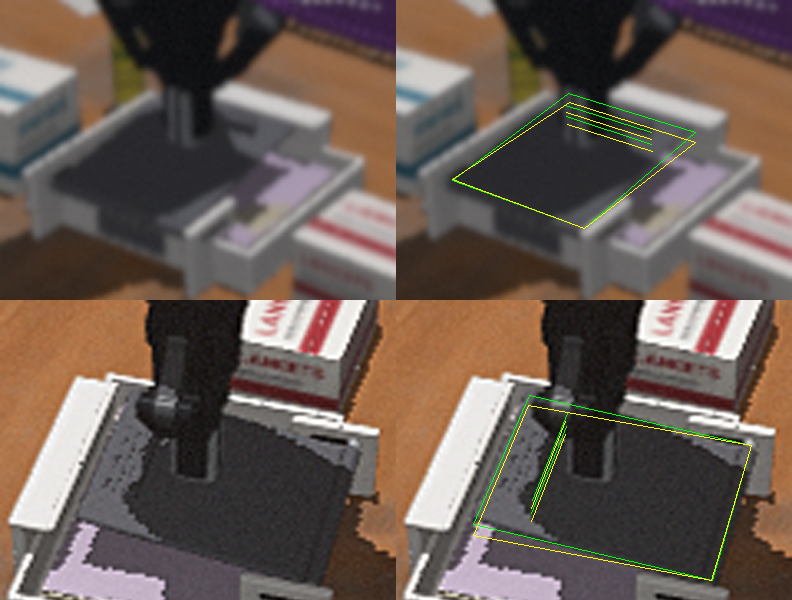

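Call:
apply_moves --moves "1 0 0 0.015 0 0 0; 1 0 0 0.015 0 0 0; 1 0 0 0.015 0 0 0; 1 0 0 0 0 0 0; 1 0 0 0 0 0 0"

```text
t: 9.7
eef_pos: [0.5709, -0.0547, 0.0109]
tool_rot: [-0.0, 0.661, 0.751, -0.0]
contact_force: [0.1, 1.0, 1.2]
gripper_width: 0.004
```

Call:
apply_moves --moves "1 0 0 0.012 0 0 0; 1 0 0 0 0 0 0; 1 0 0 0 0 0 0"

```text
t: 9.95
eef_pos: [0.5709, -0.0547, 0.0095]
tool_rot: [0.0, 0.661, 0.751, 0.0]
contact_force: [0.6, 0.3, 0.9]
gripper_width: -0.001
```

```bash
python3 chk.py c3 .03,.0 0,0
```

```text
[-4.08761588e+00  2.80396675e-03  9.54084127e+00] [0.57286408 0.34577017 0.93378068] 9.95
[-4.08934556  0.02285882  9.57002028] [ 0.58711526 -0.22284663  0.46666389] 10.05
```

View pics/c3.png

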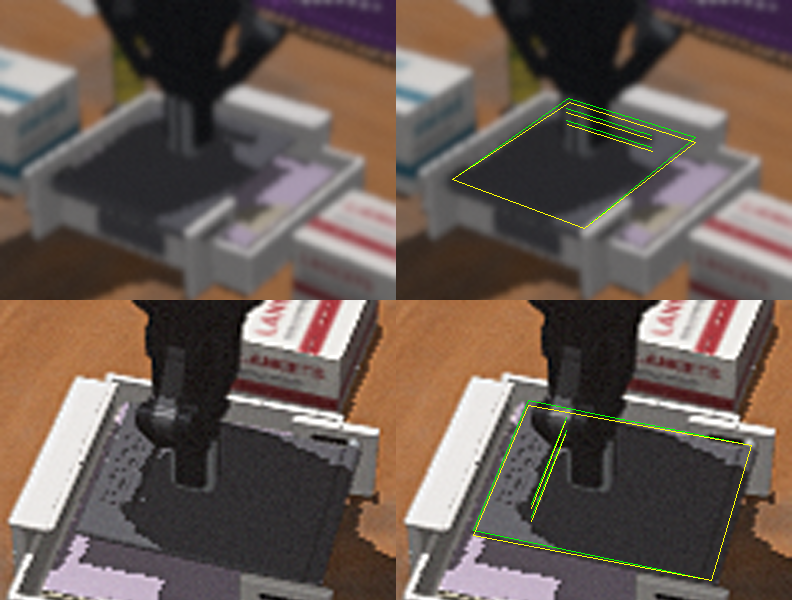

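Call:
apply_moves --moves "1 0 0 0.012 0 0 0; 1 0 0 0 0 0 0; 1 0 0 0 0 0 0"

```text
t: 10.3
eef_pos: [0.5709, -0.0547, 0.0081]
tool_rot: [-0.0, 0.661, 0.751, -0.0]
contact_force: [-0.1, -0.7, 0.4]
gripper_width: 0.004
```

Call:
apply_moves --moves "1 0 0 0.01 0 0 0; 1 0 0 0 0 0 0; 1 0 0 0 0 0 0"

```text
t: 10.55
eef_pos: [0.5709, -0.0547, 0.0069]
tool_rot: [-0.0, 0.661, 0.751, -0.0]
contact_force: [0.2, 0.3, -0.2]
gripper_width: -0.002
```

Call:
apply_moves --moves "1 0 0 0.01 0 0 0; 1 0 0 0 0 0 0; 1 0 0 0 0 0 0"

```text
t: 10.8
eef_pos: [0.571, -0.0548, 0.0061]
tool_rot: [-0.0, 0.661, 0.751, 0.0]
contact_force: [-1.4, 0.5, 5.1]
gripper_width: 0.004
```

```bash
python3 chk.py c4 .02,.0 0,0; python3 wr.py w5; python3 -c "
from h import *
woverlay('w5','w5o',POSE,0.0,0,(200,135,420,370),1.8)"
```

```text
[-4.07048352 -0.04589841  6.07213362] [-1.35997885  0.53249738  5.10486014] 10.8
[-4.07944492 -0.04314675  6.08775927] [-0.10388898  0.38945784  5.40040298] 10.9
[ 0.57095887 -0.0547595   0.00608776] [-4.07944492 -0.04314675  6.08775927] 10.9 [-0.10388898  0.38945784  5.40040298] [ 0.00599576 -0.0096754   0.00653837] 0.000767498885733528
[[1.0, -0.001, -0.001, -0.001], [0.001, 0.956, 0.292, -0.074], [0.0, -0.292, 0.956, -0.175], [0.0, 0.0, 0.0, 1.0]] 371.64829954431775 320.38399848689636 233.55621367473813
flap_edge [322.4 383. ] 0.7
lip_edge [323.4 402.3] 0.91
flap_axis [323.5 139.9] 0.85
```

View pics/c4.png

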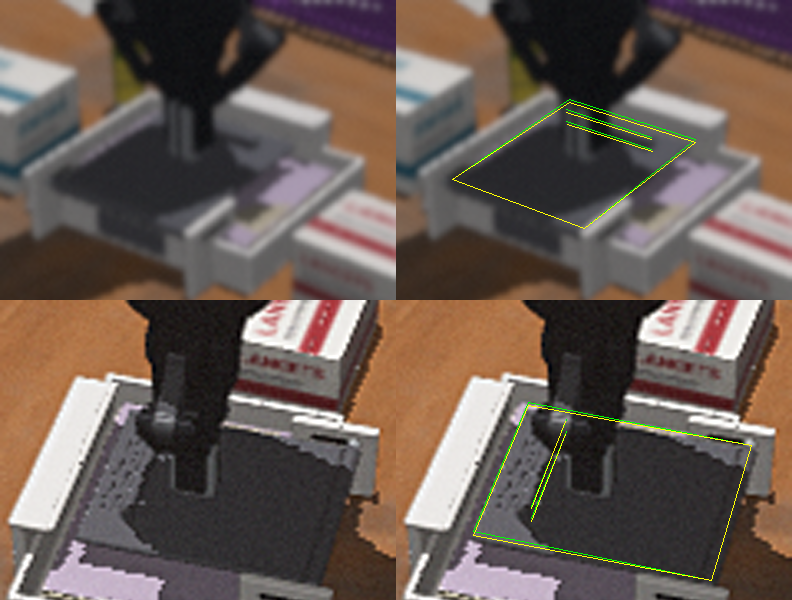

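View pics/w5o.png

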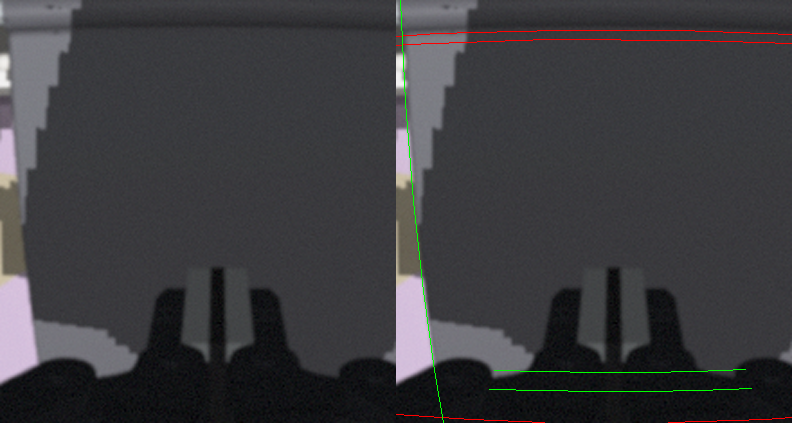

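Contact is at about 5 N with the reported z at 6 mm, and the scene and side overlays match flat (fold 0) with no slide. I'll ease off slightly and push forward against the rib.

Call:
apply_moves --moves "1 0 0 -0.006 0 0 0; 1 0 0.02 0 0 0 0; 1 0 0.02 0 0 0 0; 1 0 0.02 0 0 0 0; 1 0 0.02 0 0 0 0; 1 0 0.02 0 0 0 0; 1 0 0 0 0 0 0"

```text
t: 11.73
eef_pos: [0.5834, -0.0532, 0.0063]
tool_rot: [0.0, 0.661, 0.751, 0.0]
contact_force: [-0.7, -1.0, 2.4]
gripper_width: -0.005
```

```bash
python3 chk.py c5 .0,.0 0,10
```

```text
[ 8.41749181 -0.01655539  6.32893574] [-0.6966676  -1.00782938  2.40043458] 11.7333
[8.40876764e+00 7.01098592e-03 6.41197529e+00] [-0.65653661  0.7386609   1.34607094] 11.8333
```

View pics/c5.png

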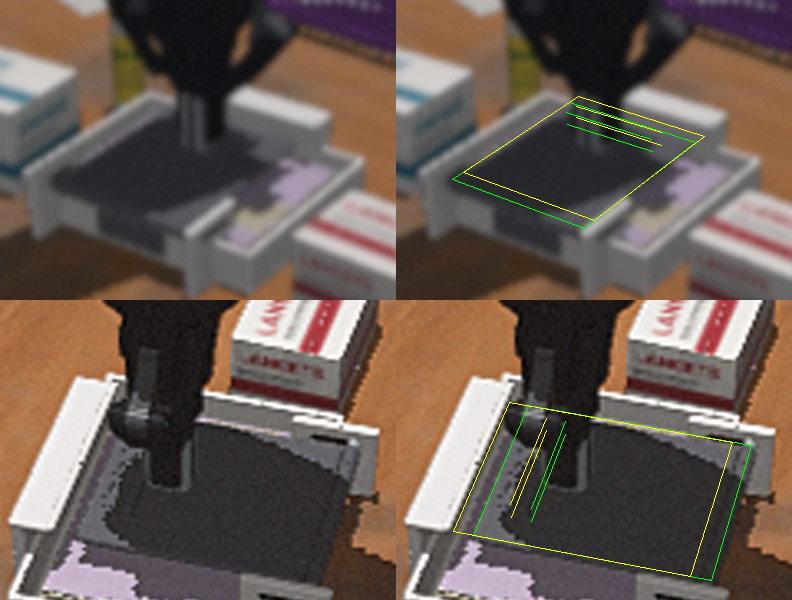

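Call:
apply_moves --moves "1 0 0.02 0 0 0 0; 1 0 0.02 0 0 0 0; 1 0 0.02 0 0 0 0; 1 0 0.02 0 0 0 0; 1 0 0 0 0 0 0"

```text
t: 12.25
eef_pos: [0.5926, -0.0519, 0.0063]
tool_rot: [-0.0, 0.661, 0.751, -0.0]
contact_force: [-3.5, -0.9, 2.1]
gripper_width: -0.001
```

Call:
apply_moves --moves "1 0 0.02 0 0 0 0; 1 0 0.02 0 0 0 0; 1 0 0.02 0 0 0 0; 1 0 0 0 0 0 0"

```text
t: 12.58
eef_pos: [0.6002, -0.051, 0.0064]
tool_rot: [0.0, 0.661, 0.751, 0.0]
contact_force: [-2.1, -0.4, 0.5]
gripper_width: 0.002
```

```bash
python3 chk.py c6 .0,.0 0,10
```

```text
[ 2.53559415e+01 -1.83060007e-02  6.42403266e+00] [-2.13959962 -0.39247013  0.52245422] 12.5833
[ 2.53615995e+01 -1.58809272e-02  6.48112279e+00] [-1.94640531 -0.79811012  0.41633642] 12.6833
```

View pics/c6.png

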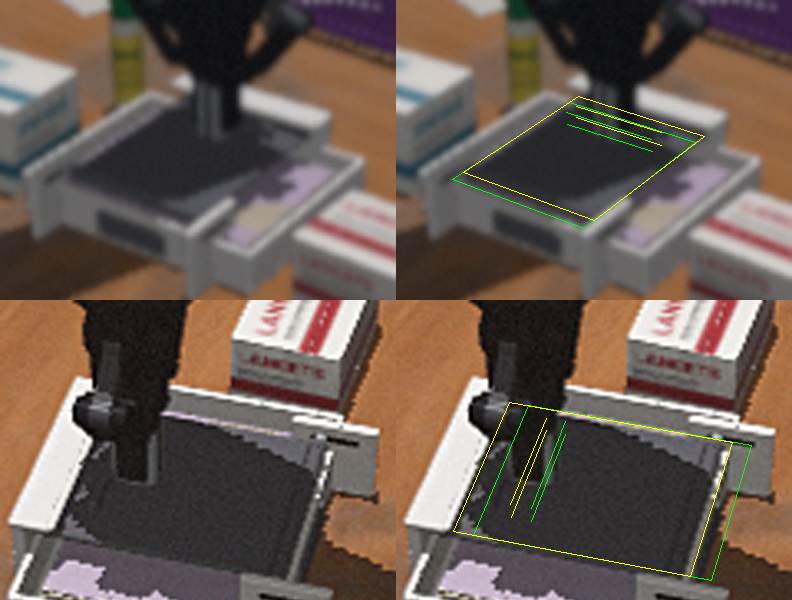

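Call:
apply_moves --moves "1 0 0.02 0 0 0 0; 1 0 0.02 0 0 0 0; 1 0 0 0 0 0 0; 1 0 0 0 0 0 0"

```text
t: 13.02
eef_pos: [0.6036, -0.0505, 0.0062]
tool_rot: [-0.001, 0.661, 0.751, -0.0]
contact_force: [-6.7, -0.1, 2.2]
gripper_width: 0.004
```

Call:
apply_moves --moves "1 0 0.012 0 0 0 0; 1 0 0.012 0 0 0 0; 1 0 0 0 0 0 0; 1 0 0 0 0 0 0"

```text
t: 13.35
eef_pos: [0.6036, -0.0506, 0.0057]
tool_rot: [-0.003, 0.661, 0.75, -0.002]
contact_force: [-10.5, -2.4, 5.9]
gripper_width: -0.001
```

```bash
python3 chk.py c7 .0,.0 21,16
```

```text
[ 2.88078432e+01 -1.10328069e-02  5.72075739e+00] [-10.52031505  -2.35139469   5.86848553] 13.35
[ 2.88011032e+01 -1.85284142e-02  5.72188388e+00] [-11.52255631  -2.78464782   6.59031873] 13.45
```

View pics/c7.png

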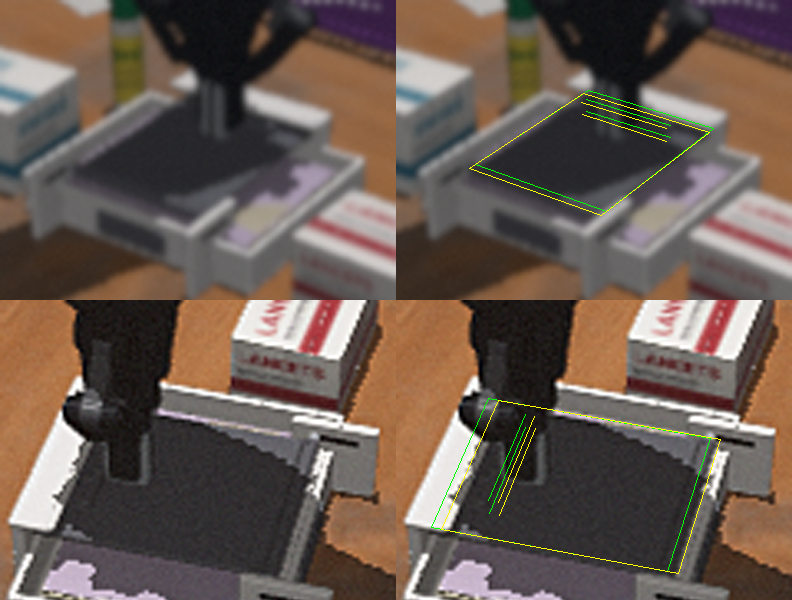

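```bash
python3 wr.py w6; python3 - <<'E'
from h import *
woverlay('w6','w6o',POSE,0.0,21,(180,90,460,440),1.4)
p=imaging.read_camera('side');im=p['image'][195:300,240:370]
cv2.imwrite('pics/z6.png',cv2.cvtColor(cv2.resize(im,None,fx=5,fy=5,interpolation=cv2.INTER_CUBIC),cv2.COLOR_RGB2BGR))
print(cur()[2]['torque'])
E
```

```text
[ 0.6035715  -0.05057046  0.00572188] [ 2.88011032e+01 -1.85284142e-02  5.72188388e+00] 13.45 [-11.52255631  -2.78464782   6.59031873] [-0.38706258 -0.05552856 -0.02399208] -0.001747197093318299
[[1.0, -0.001, -0.001, -0.001], [0.001, 0.956, 0.292, -0.074], [0.0, -0.292, 0.956, -0.175], [0.0, 0.0, 0.0, 1.0]] 371.64829954431775 320.38399848689636 233.55621367473813
rib_near_face [35.3 30.6] 0.75
flap_axis [323.  107.4] 0.85
[-0.27090374  2.46783157  0.03061905]
```

View pics/w6o.png

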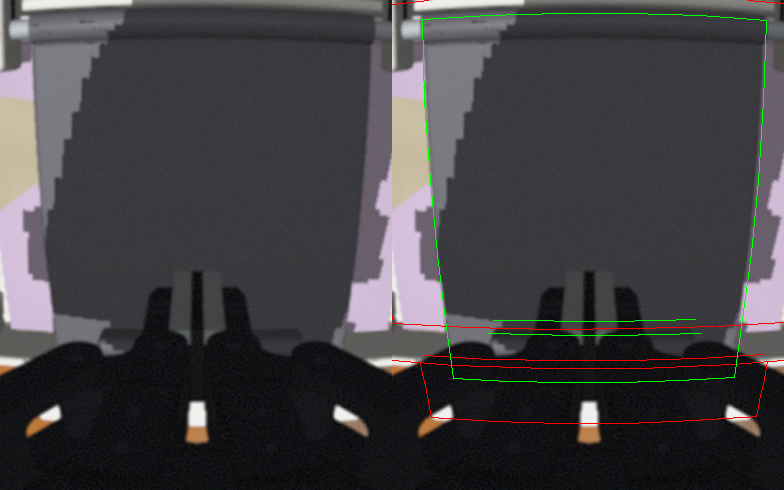

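View pics/z6.png

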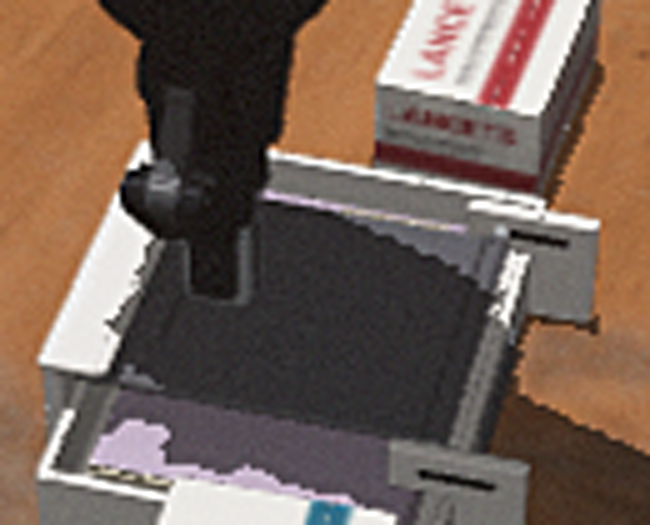

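The slide stopped while the push rose to 11 N. In the wrist view the panel's near edge matches the model for 21 mm, and the free edge is beneath the lip. Now I'll unload, then lift away.

Call:
apply_moves --moves "1 0 -0.015 0 0 0 0; 1 0 -0.015 -0.003 0 0 0; 1 0 0 -0.01 0 0 0; 1 0 0 -0.01 0 0 0; 1 0 -0.01 -0.02 0 0 0; 1 0 -0.01 -0.04 0 0 0; 1 0 0 -0.08 0 0 0; 1 0 0 -0.15 0 0 0; 1 0 0 -0.25 0 0 0; 1 0 0 -0.25 0 0 0; 1 0 -0.1 -0.25 0 0 0; 1 0 -0.1 -0.2 0 0 0"

```text
t: 14.75
eef_pos: [0.5792, -0.0538, 0.1616]
tool_rot: [0.002, 0.661, 0.751, 0.002]
contact_force: [-0.3, -0.2, -0.0]
gripper_width: -0.0
```

Call:
apply_moves --moves "1 0 -0.2 -0.1 0 0 0; 1 0 -0.2 0 0 0 0; 1 0 -0.2 0 0 0 0; 1 0 -0.2 0 0 0 0; 1 0 0 0 0 0 0; 1 0 0 0 0 0 0; 1 0 0 0 0 0 0"

```text
t: 15.33
eef_pos: [0.4837, -0.0657, 0.1712]
tool_rot: [0.001, 0.661, 0.751, 0.001]
contact_force: [-0.1, -0.8, 0.7]
gripper_width: -0.002
```

```bash
python3 chk.py c8 .04,.04 21,17; python3 wr.py w7; python3 - <<'E'
from h import *
woverlay('w7','w7o',POSE,0.04,21,(170,170,470,420),1.3)
E
```

```text
[-9.19922526e+01  1.04061082e-01  1.71198488e+02] [-0.08404056 -0.75354283  0.69325011] 15.3333
[-9.20908624e+01  9.80571306e-02  1.70599080e+02] [ 0.13210161 -1.02902051  0.30447958] 15.4333
[ 0.48363839 -0.06576686  0.17059908] [-9.20908624e+01  9.80571306e-02  1.70599080e+02] 15.4333 [ 0.13210161 -1.02902051  0.30447958] [0.10381032 0.01539649 0.04470967] -0.005276934989235989
[[1.0, -0.001, -0.001, -0.001], [0.001, 0.956, 0.292, -0.074], [0.0, -0.292, 0.956, -0.175], [0.0, 0.0, 0.0, 1.0]] 371.64829954431775 320.38399848689636 233.55621367473813
rib_near_face [322.1 289. ] 0.67
flap_axis [319.5 253.8] 0.56
```

View pics/c8.png

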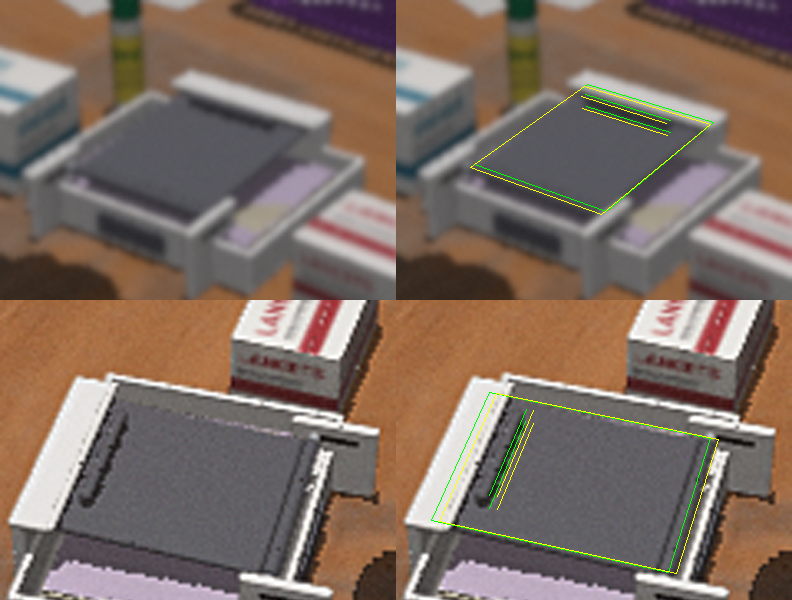

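View pics/w7o.png

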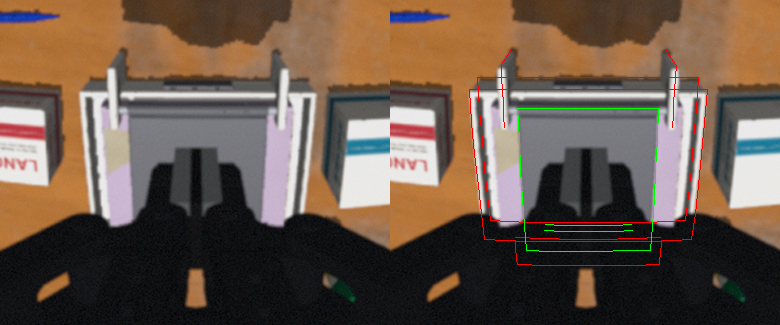

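With the hand away, both cameras show the flap flat, its edge hidden under the lip at side crop (60, 530) to (105, 395), and the slide at about 21 mm. The boxes haven't moved, so I'm handing in.

```bash
python3 - <<'E'
from h import *
p=imaging.read_camera('side');q=imaging.read_camera('scene')
for k in('swab_box','lancet_box'):
    for a in(p,q):
        r=nets.spot_point(a,k);print(k,np.round(r[0]['location'],1) if r else None)
print(bot.get_obs()['t'],bot.hand_in())
E
```

```text
swab_box [288.9 343.9]
swab_box [260.  254.1]
lancet_box [335.1 218.5]
lancet_box [379.3 299. ]
the job is handed in; nothing more can be done
15.9833 None
```

The flap is folded flat, pushed forward to its stop and tucked under the retaining lip. It stayed shut after I took the hand away. I handed the job in at about 16 s; no verdict was reported.

**What I did:** With the fingers shut, I pushed the flap over from its outer face until it lay flat. Contact force was about 5 N, and the overlays showed no slide at that point. I then pushed forward behind the rib until it stopped moving, with the push force rising to 11.5 N, backed off and lifted clear.

**Last checks:**
- **Flap:** The scene and side pictures after release show it flat, with its edge hidden under the lip and the booklets in the tray. The overlays put the slide at about 21 mm; an earlier rough pixel estimate, with the fingers still pushing, gave 18–19 mm. Either is above the 13 mm needed.
- **Boxes:** The swab box was within 1 pixel of its starting position and the lancet box within about 4, though the lancet box was partly hidden by the upright flap at first.
- **Glue and pen:** I checked these only by eye; they looked undisturbed in the pictures.

**What disagreed:**
- **Fingertip height:** The real fingertips sat about 30 mm higher than the reported tool point. I found this during the fold and corrected for it from pictures and contact force.
- **Rib in the wrist view:** It appeared about 9 pixels away from my model, both during the fold and at the end.

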